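Clamp the filter holder's cover evenly

TASK

Someone has begun to clamp down the cover of the filter holder: two opposite T-handles have had their first turn and stand about half way (at 45 degrees), the other two are still loose (pointing at the centre). Turn the two loose ones clockwise to half way as well and leave all four at half way before any goes further; then tighten all four fully home to their stops (bars along the rim) in crisscross order, the second being the one opposite the first. Do not disturb the things standing round the holder.

Things in the scene. Friction and masses are not known exactly. Their poses are not given: they have to be found in the camera images.
- holder: pressure-filter holder: round metal flanges 208 mm across on rubber feet, fixed to the bench; origin under its centre at bench level. Top face 62 mm above the bench (68 mm inside 56 mm radius), central port 26 mm wide up to 92 mm. Four clamp screws with black T-handles, 80 mm from the centre, 90 degrees apart; screw0 is opposite screw2, screw1 opposite screw3
- screw0_grip (a point): centre of the T-handle of screw0, on its turning axis, 94 mm above the bench, at 45 degrees from the holder's x axis (counter-clockwise from above). The handle is a black bar 52 mm long, 12 mm thick and 24 mm tall (82 to 106 mm above the bench) on a 10 mm stem; the point's x axis lies along the bar, z up, and turns with it. Grip it from above across the 12 mm
- screw0 (a joint): turn of screw0 in rad, growing clockwise seen from above (tightening). 0: loose, the bar points at the holder's centre; 0.785: half way, the bar stands at 45 degrees; 1.571: fully tight, against a firm stop, the bar lies square to the line to the centre, along the rim. It turns with a steady friction of 0.12 N m and stays where it is left
- screw1_grip (a point): centre of the T-handle of screw1, on its turning axis, 94 mm above the bench, at 135 degrees from the holder's x axis (counter-clockwise from above). The handle is a black bar 52 mm long, 12 mm thick and 24 mm tall (82 to 106 mm above the bench) on a 10 mm stem; the point's x axis lies along the bar, z up, and turns with it. Grip it from above across the 12 mm
- screw1 (a joint): turn of screw1 in rad, growing clockwise seen from above (tightening). 0: loose, the bar points at the holder's centre; 0.785: half way, the bar stands at 45 degrees; 1.571: fully tight, against a firm stop, the bar lies square to the line to the centre, along the rim. It turns with a steady friction of 0.12 N m and stays where it is left
- screw2_grip (a point): centre of the T-handle of screw2, on its turning axis, 94 mm above the bench, at 225 degrees from the holder's x axis (counter-clockwise from above). The handle is a black bar 52 mm long, 12 mm thick and 24 mm tall (82 to 106 mm above the bench) on a 10 mm stem; the point's x axis lies along the bar, z up, and turns with it. Grip it from above across the 12 mm
- screw2 (a joint): turn of screw2 in rad, growing clockwise seen from above (tightening). 0: loose, the bar points at the holder's centre; 0.785: half way, the bar stands at 45 degrees; 1.571: fully tight, against a firm stop, the bar lies square to the line to the centre, along the rim. It turns with a steady friction of 0.12 N m and stays where it is left
- screw3_grip (a point): centre of the T-handle of screw3, on its turning axis, 94 mm above the bench, at 315 degrees from the holder's x axis (counter-clockwise from above). The handle is a black bar 52 mm long, 12 mm thick and 24 mm tall (82 to 106 mm above the bench) on a 10 mm stem; the point's x axis lies along the bar, z up, and turns with it. Grip it from above across the 12 mm
- screw3 (a joint): turn of screw3 in rad, growing clockwise seen from above (tightening). 0: loose, the bar points at the holder's centre; 0.785: half way, the bar stands at 45 degrees; 1.571: fully tight, against a firm stop, the bar lies square to the line to the centre, along the rim. It turns with a steady friction of 0.12 N m and stays where it is left
- cup: bystander: loose specimen cup with a screw lid, 64 mm across, 71 mm tall, origin under its centre
- jar: bystander: loose black jar, 68 mm across, 86 mm tall, origin under its centre
- marker: bystander: loose felt marker lying on the bench, about 140 mm long and 15 mm thick, origin under its centre

How it is judged:
By the outcome, as a careful person would: the job done as asked, in the order asked, and still so for the second after the job is handed in, with the robot touching nothing.
It also fails if it takes over 72 s, if anything falls off the work surface, if the arm or the gripper's body presses on something with over 40 N, if the wrist force passes 120 N, or if a joint passes its speed limit or range.

ROBOT

A 7-joint arm with a two-finger parallel gripper is mounted at the origin on a cart in front of the work surface, level with it; the furniture and walls round the work are solid. World frame = base frame: x ahead of the robot, y to its left, z up, the work surface at z = 0. Lengths are in m, angles in rad, forces in N, time in s.
With the tool pointing down it reaches from about 0.425 to 0.925 m from the base axis. Payload 6.8 kg.
Tool frame: the origin (TCP) lies on the centre line of the jaws, within the pads' length; the fingertips stand 14 mm ahead of it and the grasp point (between the pads) lies 5 mm behind it (r.tips_ahead is the distance from the TCP to the fingertips, in m); z points along the fingers, y is the line along which they close (so a half turn about z gives the same grasp; the last joint's range is limited). The gripper opens to 85 mm and grips with 20 to 120 N. Pads are 22 mm wide; open, the fingers measure 114 mm over their backs; the gripper's body (76 mm by 85 mm) begins 54 mm behind the grasp point. The pads swing forward as they close: fully open they stand 13 mm farther back than shut.
Start: joints at [-1.335, 0.477, 0.022, 1.555, -0.011, 1.109, -0.083], TCP at [0.228, 0.636, 0.245] pointing down, gripper open.
Joint ranges: [-2.96, 2.96], [-0.34, 2.1], [-1.41, 1.46], [0.24, 2.44], [-1.37, 4.51], [0.17, 1.92], [-2.96, 2.96]. Speed limits (rad/s): [2.39, 2.39, 3.14, 3.14, 3.14, 3.14, 3.14].

INTERFACE

Orientations are given as a rotation vector (axis times angle).
In Python, from bench import r, eyes gives the robot as it stands.
- The arm moves only by the tool step_arm, never from a script. Its argument "rows" is a list of rows, each a list of 6 numbers: the shift along the world's x, y, z in units of 60 cm (1.0 is 60 cm), then the turn, a rotation vector about the world's x, y, z in units of pi rad (1.0 is pi rad). In form: [[x, y, z, rx, ry, rz], ...]. A call has 1 to 5 rows; each row is the pose to reach, as a shift and turn from the pose commanded when the call began, turning the shorter way round; what a row does not reach only later rows make up. A row lasts 1/12 s, in which the tool goes at most 41.7 mm and 7.16 degrees, less where a joint would pass 70% of its speed; a pose out of reach is approached as far as the arm can. A call with a number of a shift or a turn outside -1 to 1 is refused whole. A call with a gripper value outside its range is refused whole. "jaw" is the closure, from 0 (fully open) to 1 (shut), set as the call begins (left out, the last holds). The fingers move at their own pace and stop on an object; "squeeze" is the grip in N (left out, the last holds). Time passes only in rows, so rows that repeat a pose let the fingers close. It gives the time, the measured TCP pose, the force, the opening and the grip force at its end, in the units of the state.
- r.get_obs(): the state, without advancing time (a new reading comes with each control period).
- eyes.grab_frame(name): name is "side" or "top" or "wrist"; returns the picture (420x560x3 uint8, red, green, blue); there is no depth.
- eyes.camera_info(name): a dict with "mtx" (3x3 intrinsics, pixels), "extrinsics" (4x4, takes a point from camera to world coordinates); the wrist camera has in their place "tool_from_camera" (4x4, takes a point from camera to tool coordinates, whose origin is the TCP and whose axes are the flange's). Camera axes: x right, y down, z forward; pixel columns grow to the right and rows downward; lengths in m; the calibration is good to about 2 mm. A picture is of the moment at which its call begins: read the wrist's pose just before it. camera_info takes no time and is no camera call.
- r.hand_in(): hands the job in; it is judged then, once.
The state is a dict: "clock": time; "joints": joint angles; "qvel": joint speeds; "tau": joint torques, N m; "tcp_pos": TCP position; "orientation": TCP orientation; "contact_force": force on the tool from outside, world axes, zero at the start; "moment": the same for the moment, N m; "grip_width": finger opening in m; "gripper_force": force on a finger pad.
Only numpy, scipy, OpenCV 4.12 (cv2) and the standard library are available. Lean on these libraries where they do the work, as an engineer would, in place of code of your own. Each camera call takes 0.05 s, during which the arm holds its last target. There are 200 camera calls.

## Working session

There is one attempt and no reset: what is moved stays moved. The work goes in short steps, Python scripts to look and compute and a tool call to move; the robot and the scene stay as the last step left them, time stands still between calls to the robot, and variables do not carry over. Pictures are saved under pics/ and viewed, at most 10 in all, crops included, and the job is handed in when it is done.

Besides the shell and the picture viewer there is one more tool, called after "Call:" as a command line: name --pt "numbers of a row" for each row, then --argument value for the rest. step_arm: Moves the arm, as the interface text tells. Shifts and turns lie within -1 to 1; 1 stands for 60 cm of shift or pi rad of turn. Its arguments: {"type":"object","properties":{"rows":{"type":"array"},"jaw":{"type":"number"},"squeeze":{"type":"number"}},"required":["rows"]}

```bash
mkdir -p pics; python3 - <<'E'
from bench import r, eyes
import cv2,numpy as np
for n in ("top","side"):
    cv2.imwrite(f"pics/{n}0.png",eyes.grab_frame(n)[:,:,::-1]); c=eyes.camera_info(n); print(n,np.round(c["mtx"],1).tolist(),np.round(c["extrinsics"],4).tolist())
print(np.round(eyes.camera_info("wrist")["tool_from_camera"],4).tolist())
print(r.get_obs(), r.tips_ahead)
E
```

```text
top [[448.3, 0.0, 274.7], [0.0, 448.3, 205.9], [0.0, 0.0, 1.0]] [[0.0226, -0.9913, 0.1293, 0.3787], [-0.9997, -0.0222, 0.0047, 0.0076], [-0.0018, -0.1294, -0.9916, 1.3233], [0.0, 0.0, 0.0, 1.0]]
side [[400.6, 0.0, 282.9], [0.0, 400.6, 213.4], [0.0, 0.0, 1.0]] [[0.8964, -0.1403, 0.4204, 0.0249], [-0.443, -0.3062, 0.8426, -1.0303], [0.0105, -0.9416, -0.3366, 0.5143], [0.0, 0.0, 0.0, 1.0]]
[[-0.0002, -0.9561, -0.2929, 0.074], [1.0, -0.0003, 0.0003, -0.0003], [-0.0004, -0.2929, 0.9561, -0.13], [0.0, 0.0, 0.0, 1.0]]
{'clock': 0.1, 'joints': array([-1.33508486,  0.47774479,  0.02231545,  1.55632678, -0.011513  ,
        1.10932421, -0.08311058]), 'qvel': array([-0.00138338, -0.00120431,  0.00090844, -0.00274937, -0.00019086,
        0.00072134, -0.00039435]), 'tau': array([ 4.97882036e-03, -5.97757030e+01,  1.61400195e+00, -2.81955636e+01,
        1.28938624e-02,  5.01172675e-03, -5.42709216e-06]), 'tcp_pos': array([0.22734546, 0.63502185, 0.24441495]), 'orientation': array([-5.37325807e-01, -3.09510763e+00,  2.61519195e-03]), 'contact_force': array([-0.22337119, -0.14373892, -0.50720814]), 'moment': array([-0.01090192,  0.04568815, -0.03260847]), 'gripper_force': 0.0, 'grip_width': 0.08509959558923784} 0.014
```

View pics/top0.png

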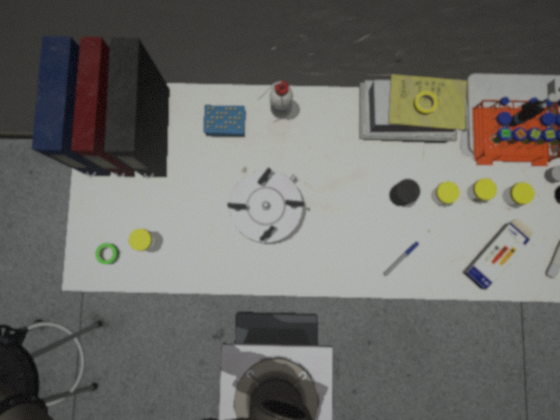

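The holder is at about (266,206), with handles at about (266,175), (294,205), (268,233) and (238,207). I'll enlarge that area.

```bash
python3 - <<'E'
import cv2
a=cv2.imread("pics/top0.png")[155:255,216:316]
cv2.imwrite("pics/c.png",cv2.resize(a,(600,600),interpolation=cv2.INTER_CUBIC))
E
```

```text
(no output)
```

View pics/c.png

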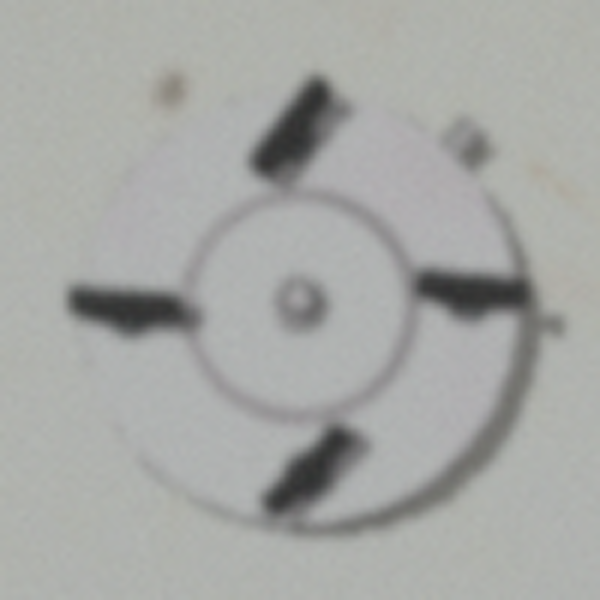

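View pics/side0.png

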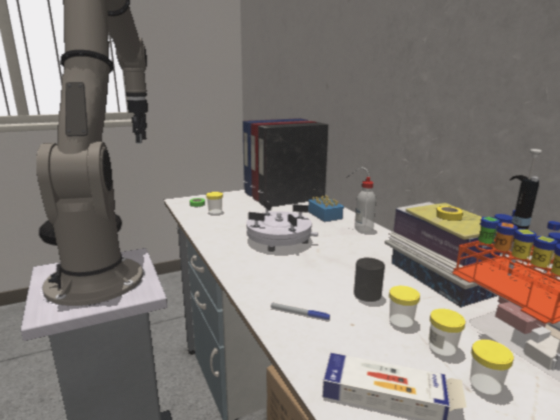

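The top (290,127) and bottom (308,468) bars are at 45°. The left (132,304) and right (472,288) bars are radial, so those are the loose ones. The jar, marker and cup stand well clear of the holder. Next I'll project these to world positions.

```bash
cat > h.py <<'E'
import numpy as np
from bench import r, eyes
def ray(n,uv,z):
    c=eyes.camera_info(n);E=np.array(c["extrinsics"]);d=E[:3,:3]@np.linalg.solve(np.array(c["mtx"]),[uv[0],uv[1],1]);o=E[:3,3]
    return o+d*(z-o[2])/d[2]
E
python3 - <<'E'
from h import *
f=lambda x,y:(216+(x+.5)/6-.5,155+(y+.5)/6-.5)
P={}
for k,p,z in [("top",(290,127),.106),("right",(472,288),.106),("bot",(308,468),.106),("left",(132,304),.106),("port",(300,300),.092),("ring",(301,304),.068)]:
    P[k]=ray("top",f(*p),z);print(k,P[k].round(4))
c=sum(P[k] for k in("top","right","bot","left"))/4;print(c)
for k in("top","right","bot","left"):
    d=(P[k]-c)[:2];print(k,np.hypot(*d),np.degrees(np.arctan2(d[1],d[0])))
for a,b in [((262,170),(318,82)),((418,283),(528,293)),((272,503),(343,432)),((190,308),(72,298))]:
    d=ray("top",f(*b),.106)-ray("top",f(*a),.106);print(np.hypot(*d[:2]),np.degrees(np.arctan2(d[1],d[0])))
E
```

```text
top [0.6209 0.0451 0.106 ]
right [ 0.5479 -0.04    0.106 ]
bot [0.464  0.0329 0.106 ]
left [0.5371 0.1151 0.106 ]
port [0.5425 0.0388 0.092 ]
ring [0.5438 0.0389 0.068 ]
[0.54245507 0.03827679 0.106     ]
top 0.07870624590975155 4.962829735830172
right 0.07842919160438243 -86.00825235406155
bot 0.0786691913775874 -176.0749954553055
left 0.07700366001612616 94.01094738448666
0.04855570147738638 -30.60601234599942
0.05043106636721393 -93.96430015527262
0.045439754545755155 -43.6220585765136
0.054131922417693795 86.40185835845979
```

The centre is at about (0.5425, 0.0385), with screw azimuths 4°, 94°, 184° and 274°. I'll move over the holder for a wrist view, which will also check the bar angles.

Call:
step_arm --pt "0.525 -0.995 0.05 0 0 -0.367" --pt "0.525 -0.995 0.05 0 0 -0.367" --pt "0.525 -0.995 0.05 0 0 -0.367" --pt "0.525 -0.995 0.05 0 0 -0.367" --pt "0.525 -0.995 0.05 0 0 -0.367"

```text
clock: 0.52
tcp_pos: [0.3251, 0.4493, 0.2542]
orientation: [-1.471, -2.776, 0.001]
contact_force: [1.0, 1.2, 0.1]
grip_width: 0.0855
gripper_force: 0.0
```

Call:
step_arm --pt "0.3625 -0.685 0.035 0 0 -0.167" --pt "0.3625 -0.685 0.035 0 0 -0.167" --pt "0.3625 -0.685 0.035 0 0 -0.167" --pt "0.3625 -0.685 0.035 0 0 -0.167" --pt "0.3625 -0.685 0.035 0 0 -0.167"

```text
clock: 0.93
tcp_pos: [0.4223, 0.2654, 0.2639]
orientation: [-2.141, -2.299, 0.0]
contact_force: [1.1, 1.6, -0.8]
grip_width: 0.0854
gripper_force: 0.0
```

Call:
step_arm --pt "0.2 -0.378 0.018 0 0 0" --pt "0.2 -0.378 0.018 0 0 0" --pt "0.2 -0.378 0.018 0 0 0" --pt "0.2 -0.378 0.018 0 0 0" --pt "0.2 -0.378 0.018 0 0 0"

```text
clock: 1.35
tcp_pos: [0.5196, 0.0816, 0.2727]
orientation: [-2.133, -2.306, -0.0]
contact_force: [-0.6, 1.0, -0.6]
grip_width: 0.0854
gripper_force: 0.0
```

Call:
step_arm --pt "0.04 -0.06 0 0 0 0" --pt "0.04 -0.06 0 0 0 0" --pt "0.04 -0.06 0 0 0 0"

```text
clock: 1.6
tcp_pos: [0.544, 0.0444, 0.2725]
orientation: [2.14, 2.299, -0.002]
contact_force: [0.2, 0.5, -0.2]
grip_width: 0.0853
gripper_force: 0.0
```

```bash
python3 - <<'E'
from h import *
import cv2
o=r.get_obs();print(o["tcp_pos"],o["orientation"],o["clock"],o["joints"])
im=eyes.grab_frame("wrist")
cv2.imwrite("pics/w1.png",cv2.resize(im[:,:,::-1],(800,600)))
np.savez("w1.npz",im=im,p=o["tcp_pos"],o=o["orientation"])
E
```

```text
[0.54397943 0.04440923 0.27251515] [ 2.14007146e+00  2.29874370e+00 -1.53586434e-03] 1.6 [-0.65193645  0.25665068  0.55106752  1.86362387 -0.15120174  1.06306921
  0.02981848]
```

View pics/w1.png

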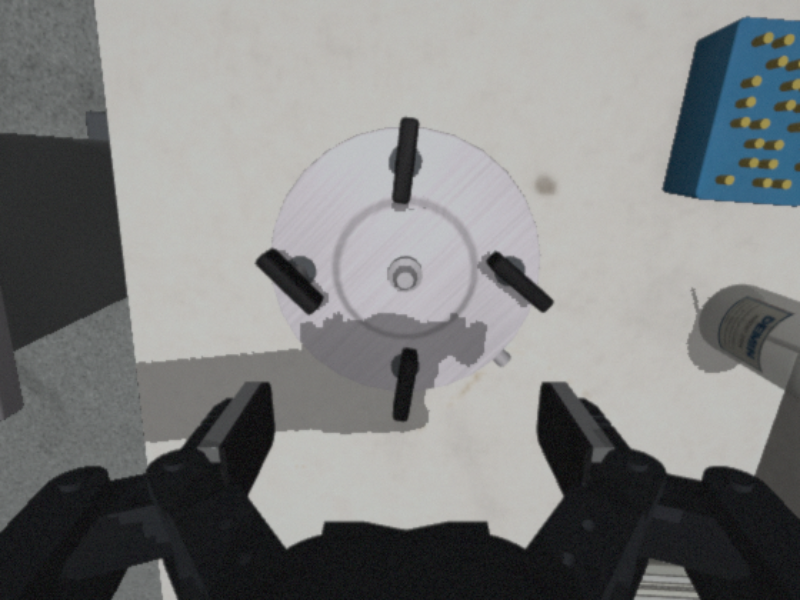

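All four bars are visible from the wrist: radial at (406,160) and (405,385), and at 45° at (290,280) and (520,282). I'll enlarge each one.

```bash
python3 - <<'E'
import numpy as np,cv2
im=np.load("w1.npz")["im"][:,:,::-1]
# 80x60.. windows (u0,v0) 75x75 -> 300x300 x4
W=[(246,75),(246,232),(165,160),(326,160)]
t=[cv2.resize(im[v:v+75,u:u+100],(400,300),interpolation=cv2.INTER_CUBIC) for u,v in W]
cv2.imwrite("pics/m.png",np.vstack([np.hstack(t[:2]),np.hstack(t[2:])]))
E
```

```text
(no output)
```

View pics/m.png

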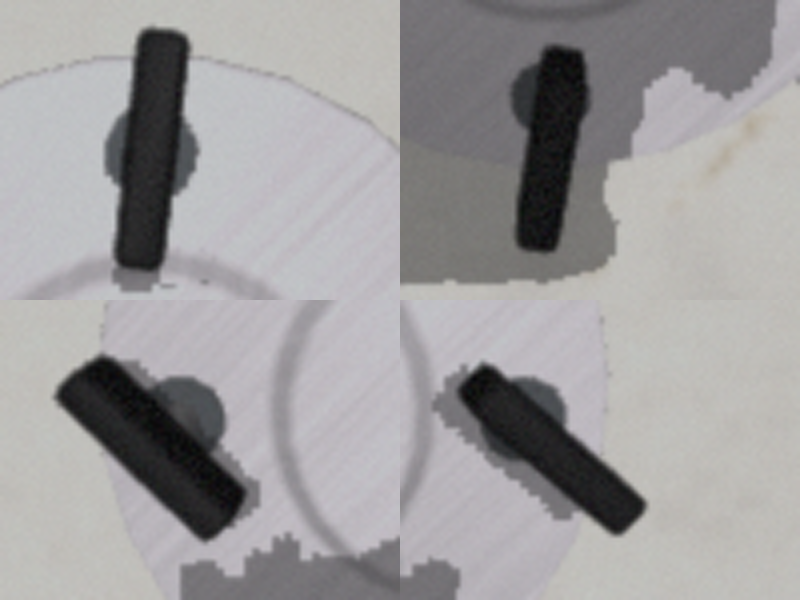

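```bash
cat > fit.py <<'E'
from h import *
import cv2
from scipy.optimize import minimize
from scipy.spatial.transform import Rotation as R
def fit(f,W,x0,S=4,size=(100,75),thr=48):
    """x=[cx,cy,phi0deg, turns(deg) of screws in W order]; W: {screw k (az=phi0+90k): (u0,v0)}"""
    d=np.load(f);c=eyes.camera_info("wrist");K=np.array(c["mtx"])
    T=np.eye(4);T[:3,:3]=R.from_rotvec(d["o"]).as_matrix();T[:3,3]=d["p"];T=np.linalg.inv(T@np.array(c["tool_from_camera"]))
    box=np.array([[a,b,z] for a in(-.026,.026) for b in(-.006,.006) for z in(.082,.106)])
    M={}
    for k,(u,v) in W.items():
        g=d["im"][v:v+size[1],u:u+size[0]].max(2)
        M[k]=(cv2.resize(g,None,fx=S,fy=S,interpolation=cv2.INTER_CUBIC)<thr).astype(np.uint8)
    def cost(x,show=0):
        out=[]
        for i,(k,(u,v)) in enumerate(W.items()):
            az=np.radians(x[2]+90*k);p=box@R.from_euler("z",az-np.radians(x[3+i])).as_matrix().T+[x[0]+.08*np.cos(az),x[1]+.08*np.sin(az),0]
            q=(p@T[:3,:3].T+T[:3,3])@K.T;q=q[:,:2]/q[:,2:];q=(q-[u,v]+.5)*S-.5
            m=np.zeros_like(M[k]);cv2.fillConvexPoly(m,cv2.convexHull(np.round(q*16).astype(np.int32)),1,shift=4)
            out.append((m^M[k]).sum()/max(1,M[k].sum()))
        return out if show else sum(out)
    s=np.array([.003,.003,3]+[6]*len(W))
    for _ in range(3):
        sim=np.vstack([x0]+[np.array(x0)+np.eye(len(s))[i]*s[i] for i in range(len(s))])
        x0=minimize(cost,x0,method="Nelder-Mead",options=dict(initial_simplex=sim,maxiter=1500,xatol=1e-5,fatol=1e-4)).x
    print(np.round(x0,4),np.round(cost(x0,1),3));return x0
E
python3 - <<'E'
from fit import *
# k:0 top-cam 'top'(+x), 1 +y, 2 -x, 3 -y
x=fit("w1.npz",{1:(246,75),3:(246,232),2:(165,160),0:(326,160)},[.5425,.0385,4.2,4,4,45,40])
for k in range(4):
    a=np.radians(x[2]+90*k);print(k,x[0]+.08*np.cos(a),x[1]+.08*np.sin(a))
E
```

```text
[5.44500e-01 3.97000e-02 3.89130e+00 6.70200e+00 6.46360e+00 4.20603e+01
 4.14268e+01] [0.273 0.192 0.278 0.216]
0 0.6242738116515565 0.04513479794491853
1 0.5390291487896042 0.11952127153758241
2 0.4646426751969403 0.034276608675630066
3 0.5498873380588927 -0.040109864917033826
```

```bash
python3 - <<'E'
from fit import *
W={1:(246,75),3:(246,232),2:(165,160),0:(326,160)}
for t in (30,40,55,65): print(t);fit("w1.npz",W,[.5445,.0397,3.9,5,5,43,43],thr=t)
d=np.load("w1.npz")["im"].max(2)
print(d[105,275:300],d[117,275:300],d[90,275:300])
E
```

```text
30
[5.44600e-01 3.91000e-02 4.14760e+00 6.55690e+00 5.72960e+00 5.10779e+01
 4.24754e+01] [18.493  0.351  1.931  4.198]
40
[5.44600e-01 3.94000e-02 4.03080e+00 8.44200e+00 6.11530e+00 4.96003e+01
 4.19631e+01] [1.884 0.233 0.545 0.287]
55
[5.44200e-01 4.00000e-02 3.90240e+00 6.36980e+00 6.63790e+00 4.57701e+01
 4.11656e+01] [0.186 0.198 0.244 0.206]
65
[5.44100e-01 4.02000e-02 3.90670e+00 6.29560e+00 6.98550e+00 4.62936e+01
 4.14595e+01] [0.15  0.201 0.215 0.187]
[111  93  74  40  29  36  40  43  46  44  43  47  48  40  27  33  76 139
 183 194 197 197 196 195 195] [ 85  53  31  39  40  43  45  42  45  42  38  45  37  31  40  79  88  91
  90 116 183 196 197 197 193] [187 189 190 181 102  41  32  41  39  44  43  40  46  43  47  41  32  71
 172 187 190 187 189 183 177]
```

Call:
step_arm --pt "0.009 -0.141 -0.15 0 0 -0.037" --pt "0.009 -0.141 -0.22 0 0 -0.037" --pt "0.009 -0.141 -0.22 0 0 -0.037" --pt "0.009 -0.141 -0.22 0 0 -0.037" --pt "0.009 -0.141 -0.22 0 0 -0.037" --jaw 0.45 --squeeze 40

```text
clock: 2.07
tcp_pos: [0.5442, -0.0383, 0.1354]
orientation: [-2.262, -2.172, 0.013]
contact_force: [-0.3, 0.3, 0.5]
grip_width: 0.0471
gripper_force: 0.0
```

Call:
step_arm --pt "0 0 0 0 0 0" --pt "0 0 0 0 0 0"

```text
clock: 2.23
tcp_pos: [0.5493, -0.035, 0.1416]
orientation: [-2.261, -2.18, -0.002]
contact_force: [-0.1, 0.5, 0.4]
grip_width: 0.047
gripper_force: 0.0
```

```bash
python3 - <<'E'
from h import *
import cv2
o=r.get_obs();print(o["tcp_pos"],o["orientation"],o["clock"],o["contact_force"])
im=eyes.grab_frame("wrist")
cv2.imwrite("pics/w2.png",im[:,:,::-1])
np.savez("w2.npz",im=im,p=o["tcp_pos"],o=o["orientation"])
E
```

```text
[ 0.54934098 -0.03498652  0.14156701] [-2.26146026e+00 -2.18042468e+00 -2.15820794e-03] 2.2333 [-0.0683395   0.47147743  0.38307934]
```

View pics/w2.png

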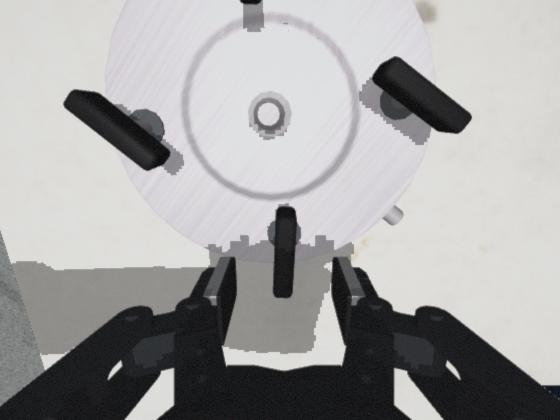

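The bar of screw 3 (285,250) lies centred between the fingers (236 and 334) and is nearly parallel to them. I'll refit from this closer view.

```bash
python3 - <<'E'
from fit import *
fit("w2.npz",{0:(360,40),2:(55,70),3:(240,195)},[.544,.0395,3.9,44,44,6.5],size=(125,115),thr=62)
fit("w2.npz",{0:(360,40),2:(55,70)},[.544,.0395,3.9,44,44],size=(125,115),thr=62)
fit("w1.npz",{1:(246,75),3:(246,232),2:(165,160),0:(326,160)},[.5445,.0397,3.9,5,5,43,43],thr=70)
E
```

```text
[5.44600e-01 3.95000e-02 3.87600e+00 3.85340e+01 4.28703e+01 8.13300e+00] [0.182 0.191 0.439]
[5.45200e-01 3.95000e-02 4.05390e+00 3.70897e+01 4.32905e+01] [0.181 0.191]
[5.44300e-01 4.06000e-02 3.87140e+00 6.43380e+00 7.14970e+00 4.47254e+01
 4.10998e+01] [0.14  0.191 0.199 0.186]
```

Call:
step_arm --pt "0.001 -0.0085 -0.03 0 0 -0.004" --pt "0.001 -0.0085 -0.06 0 0 -0.004" --pt "0.001 -0.0085 -0.087 0 0 -0.004" --pt "0.001 -0.0085 -0.087 0 0 -0.004" --pt "0.001 -0.0085 -0.087 0 0 -0.004"

```text
clock: 2.7
tcp_pos: [0.5499, -0.0408, 0.0895]
orientation: [2.276, 2.166, 0.002]
contact_force: [0.3, -0.2, 0.1]
grip_width: 0.047
gripper_force: 0.0
```

Call:
step_arm --pt "0 0 0 0 0 0" --pt "0 0 0 0 0 0"

```text
clock: 2.87
tcp_pos: [0.5505, -0.0417, 0.0901]
orientation: [2.276, 2.163, 0.004]
contact_force: [-0.7, -0.3, -0.2]
grip_width: 0.0473
gripper_force: 0.0
```

Close on the bar.

Call:
step_arm --pt "0 0.001 0 0 0 0" --pt "0 0.001 0 0 0 0" --pt "0 0.001 0 0 0 0" --pt "0 0.001 0 0 0 0" --pt "0 0.001 0 0 0 0" --jaw 1

```text
clock: 3.28
tcp_pos: [0.5494, -0.0414, 0.0891]
orientation: [-2.278, -2.163, -0.001]
contact_force: [-1.4, 0.7, 6.2]
grip_width: 0.0113
gripper_force: 39.3
```

Call:
step_arm --pt "0 0 0 0 0 0" --pt "0 0 0 0 0 0" --pt "0 0 0 0 0 0"

```text
clock: 3.53
tcp_pos: [0.5494, -0.0414, 0.0891]
orientation: [-2.278, -2.163, -0.001]
contact_force: [-2.1, 0.8, 5.2]
grip_width: 0.0115
gripper_force: 39.3
```

Gripped (11.5 mm, low force). Turn −38°.

Call:
step_arm --pt "0 0 0 0 0 -0.03" --pt "0 0 0 0 0 -0.06" --pt "0 0 0 0 0 -0.09" --pt "0 0 0 0 0 -0.12" --pt "0 0 0 0 0 -0.15"

```text
clock: 3.95
tcp_pos: [0.5485, -0.0412, 0.0891]
orientation: [-2.721, -1.565, 0.001]
contact_force: [-5.7, 1.3, 9.2]
grip_width: 0.0115
gripper_force: 40.5
```

Call:
step_arm --pt "0 0 0 0 0 -0.02" --pt "0 0 0 0 0 -0.04" --pt "0 0 0 0 0 -0.062" --pt "0 0 0 0 0 -0.062" --pt "0 0 0 0 0 -0.062"

```text
clock: 4.37
tcp_pos: [0.5481, -0.041, 0.0891]
orientation: [-2.858, -1.298, 0.002]
contact_force: [-6.9, 1.8, 11.7]
grip_width: 0.0114
gripper_force: 40.9
```

```bash
python3 - <<'E'
from h import *
o=r.get_obs();v=o["orientation"];print(o["tcp_pos"],v,2*np.degrees(np.arctan2(v[1],v[0]))-90,o["contact_force"],o["moment"],o["clock"])
E
```

```text
[ 0.54814633 -0.04104741  0.08910072] [-2.85784484e+00 -1.29819953e+00  2.40589453e-03] -401.13937123748167 [-6.92004201  1.83765483 11.69205616] [ 0.39335031  1.26986031 -0.13457986] 4.3667
```

Screw 3 is at half way, with a moment of −0.13 N m that matches its friction. Release and rise.

Call:
step_arm --pt "0 0 0 0 0 0" --pt "0 0 0 0 0 0" --pt "0 0 0 0 0 0" --jaw 0.45

```text
clock: 4.62
tcp_pos: [0.5495, -0.0416, 0.0886]
orientation: [2.86, 1.3, 0.001]
contact_force: [-0.7, -0.3, 0.1]
grip_width: 0.0465
gripper_force: 0.0
```

Call:
step_arm --pt "0 0 0.04 0 0 0" --pt "0 0 0.1 0 0 0.03" --pt "0 0 0.16 0 0 0.07" --pt "0 0.04 0.19 0 0 0.1" --pt "0 0.1 0.19 0 0 0.14"

```text
clock: 5.03
tcp_pos: [0.5522, 0.0145, 0.2074]
orientation: [2.507, 1.884, 0.011]
contact_force: [1.2, -0.6, -0.2]
grip_width: 0.0468
gripper_force: 0.0
```

Call:
step_arm --pt "-0.005 0.05 0.03 0 0 0.03" --pt "-0.007 0.1 0.03 0 0 0.06" --pt "-0.009 0.145 0.03 0 0 0.07" --pt "-0.009 0.145 0.03 0 0 0.07" --pt "-0.009 0.145 0.03 0 0 0.07"

```text
clock: 5.45
tcp_pos: [0.5438, 0.1074, 0.2204]
orientation: [-2.281, -2.159, -0.0]
contact_force: [0.3, -1.6, -0.5]
grip_width: 0.047
gripper_force: 0.0
```

Call:
step_arm --pt "0 0 0 0 0 0" --pt "0 0 0 0 0 0" --pt "0 0 0 0 0 0"

```text
clock: 5.7
tcp_pos: [0.544, 0.1039, 0.2204]
orientation: [2.288, 2.152, -0.001]
contact_force: [-0.1, -0.8, -0.7]
grip_width: 0.0468
gripper_force: 0.0
```

```bash
python3 - <<'E'
from h import *
import cv2
o=r.get_obs();v=o["orientation"];print(o["tcp_pos"],v,2*np.degrees(np.arctan2(v[1],v[0]))-90,o["contact_force"],o["clock"])
im=eyes.grab_frame("wrist")
cv2.imwrite("pics/w3.png",im[:,:,::-1])
np.savez("w3.npz",im=im,p=o["tcp_pos"],o=o["orientation"])
E
```

```text
[0.54401188 0.10388662 0.22044682] [ 2.28794280e+00  2.15240929e+00 -6.41557556e-04] -3.4966092498275287 [-0.10260178 -0.78052169 -0.66994085] 5.7
```

View pics/w3.png

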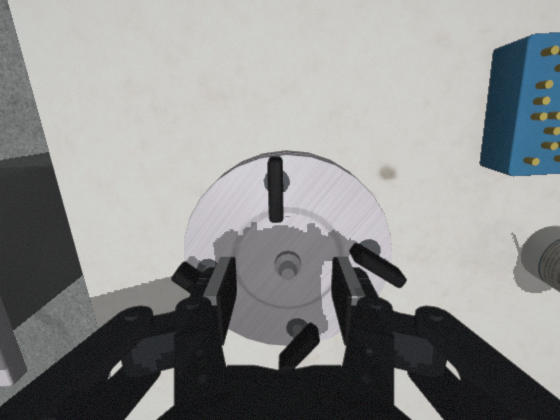

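Screw 3 (300,345) is now turned, while screw 1 (275,188) is still loose. Refit.

```bash
python3 - <<'E'
from fit import *
fit("w3.npz",{1:(240,145),0:(340,230)},[.544,.0395,3.9,6.5,42],size=(75,85),thr=65)
x=fit("w3.npz",{1:(240,145)},[.544,.0395,3.9,6.5],size=(75,85),thr=65)
fit("w3.npz",{1:(240,145),0:(340,230),3:(270,315)},[.544,.0395,3.9,6.5,42,45],size=(75,70),thr=65)
E
```

```text
[5.44200e-01 4.03000e-02 3.70970e+00 7.22120e+00 4.37507e+01] [0.164 0.668]
[0.5444 0.0403 3.9686 7.4953] [0.16]
[5.44300e-01 3.92000e-02 4.06300e+00 8.29770e+00 4.29575e+01 3.83783e+01] [0.107 0.521 0.607]
```

Call:
step_arm --pt "-0.0087 0.027 -0.05 0 0 0" --pt "-0.0087 0.027 -0.11 0 0 0" --pt "-0.0087 0.027 -0.165 0 0 0" --pt "-0.0087 0.027 -0.2 0 0 0" --pt "-0.0087 0.027 -0.2185 0 0 0"

```text
clock: 6.17
tcp_pos: [0.5371, 0.1205, 0.0866]
orientation: [-2.285, -2.154, 0.006]
contact_force: [0.7, 0.2, 0.1]
grip_width: 0.0467
gripper_force: 0.0
```

Call:
step_arm --pt "0 0 0 0 0 0" --pt "0 0 0 0 0 0" --pt "0 0 0 0 0 0"

```text
clock: 6.42
tcp_pos: [0.54, 0.1214, 0.0909]
orientation: [2.285, 2.154, 0.003]
contact_force: [1.0, 0.2, -0.6]
grip_width: 0.047
gripper_force: 0.0
```

Call:
step_arm --pt "0 -0.001 0 0 0 0" --pt "0 -0.001 0 0 0 0" --pt "0 -0.001 0 0 0 0" --pt "0 -0.001 0 0 0 0" --pt "0 -0.001 0 0 0 0" --jaw 1

```text
clock: 6.83
tcp_pos: [0.5385, 0.1213, 0.0905]
orientation: [-2.284, -2.155, -0.001]
contact_force: [-3.2, 0.0, 7.6]
grip_width: 0.0113
gripper_force: 39.4
```

Call:
step_arm --pt "0 0 0 0 0 0" --pt "0 0 0 0 0 0"

```text
clock: 7.0
tcp_pos: [0.5385, 0.1213, 0.0905]
orientation: [-2.284, -2.155, -0.001]
contact_force: [-4.5, -0.4, 8.5]
grip_width: 0.0115
gripper_force: 39.4
```

Call:
step_arm --pt "-0.001 -0.001 0 0 0 -0.03" --pt "-0.002 -0.001 0 0 0 -0.06" --pt "-0.002 -0.002 0 0 0 -0.09" --pt "-0.002 -0.002 0 0 0 -0.12" --pt "-0.002 -0.002 0 0 0 -0.15"

```text
clock: 7.42
tcp_pos: [0.5388, 0.1211, 0.0905]
orientation: [-2.728, -1.558, -0.005]
contact_force: [0.2, 1.8, 2.5]
grip_width: 0.0112
gripper_force: 39.1
```

Call:
step_arm --pt "0 0 0 0 0 -0.02" --pt "0 0 0 0 0 -0.04" --pt "0 0 0 0 0 -0.06" --pt "0 0 0 0 0 -0.06" --pt "0 0 0 0 0 -0.06"

```text
clock: 7.83
tcp_pos: [0.5389, 0.1209, 0.0905]
orientation: [-2.859, -1.302, -0.005]
contact_force: [2.2, 2.3, 5.9]
grip_width: 0.0114
gripper_force: 39.5
```

```bash
python3 - <<'E'
from h import *
o=r.get_obs();v=o["orientation"];print(o["tcp_pos"],v,2*np.degrees(np.arctan2(v[1],v[0]))-90,o["contact_force"],o["moment"],o["clock"])
E
```

```text
[0.53888665 0.12089167 0.0905039 ] [-2.8591071  -1.30152802 -0.00514794] -401.0478696794947 [2.20494676 2.26795356 5.89227508] [ 0.52563753 -0.33263605 -0.16587836] 7.8333
```

Call:
step_arm --pt "0 0 0 0 0 0" --pt "0 0 0 0 0 0" --pt "0 0 0 0 0 0" --jaw 0.45

```text
clock: 8.08
tcp_pos: [0.537, 0.1195, 0.0893]
orientation: [-2.86, -1.3, 0.001]
contact_force: [-0.7, 0.5, 0.7]
grip_width: 0.0462
gripper_force: 0.0
```

Call:
step_arm --pt "0 0 0.05 0 0 0" --pt "0 0 0.11 0 0 0.03" --pt "0 0 0.17 0 0 0.07" --pt "0.008 -0.04 0.22 0 0 0.11" --pt "0.008 -0.08 0.27 0 0 0.15"

```text
clock: 8.5
tcp_pos: [0.5425, 0.0723, 0.2529]
orientation: [2.47, 1.94, 0.0]
contact_force: [0.9, 0.0, -0.9]
grip_width: 0.0467
gripper_force: 0.0
```

Call:
step_arm --pt "0 -0.048 0.033 0 0 0.035" --pt "0 -0.048 0.033 0 0 0.07" --pt "0 -0.048 0.033 0 0 0.1" --pt "0 -0.048 0.033 0 0 0.1" --pt "0 -0.048 0.033 0 0 0.1"

```text
clock: 8.92
tcp_pos: [0.5419, 0.0428, 0.2709]
orientation: [-2.151, -2.289, 0.001]
contact_force: [-0.3, 0.2, 0.0]
grip_width: 0.0471
gripper_force: 0.0
```

Call:
step_arm --pt "0 0 0 0 0 0" --pt "0 0 0 0 0 0" --pt "0 0 0 0 0 0"

```text
clock: 9.17
tcp_pos: [0.5421, 0.0433, 0.2708]
orientation: [-2.148, -2.292, 0.001]
contact_force: [1.3, -0.1, -0.2]
grip_width: 0.0467
gripper_force: 0.0
```

```bash
python3 - <<'E'
from fit import *
import cv2
o=r.get_obs();v=o["orientation"];print(o["tcp_pos"],v,2*np.degrees(np.arctan2(v[1],v[0]))-90,o["contact_force"],o["clock"])
im=eyes.grab_frame("wrist")
cv2.imwrite("pics/w4.png",cv2.resize(im[50:320,100:460,::-1],(720,540)))
np.savez("w4.npz",im=im,p=o["tcp_pos"],o=o["orientation"])
fit("w4.npz",{1:(246,75),3:(246,232),2:(165,160),0:(326,160)},[.5443,.0397,3.9,45,45,43,43],thr=70)
E
```

```text
[0.54214301 0.04329268 0.27080592] [-2.14834146e+00 -2.29195496e+00  1.39955660e-03] -356.2950312733402 [ 1.33623601 -0.10223823 -0.19931538] 9.1667
[5.44400e-01 4.06000e-02 3.53440e+00 4.49950e+01 4.34194e+01 4.73349e+01
 4.00788e+01] [0.176 0.546 0.194 0.195]
```

View pics/w4.png

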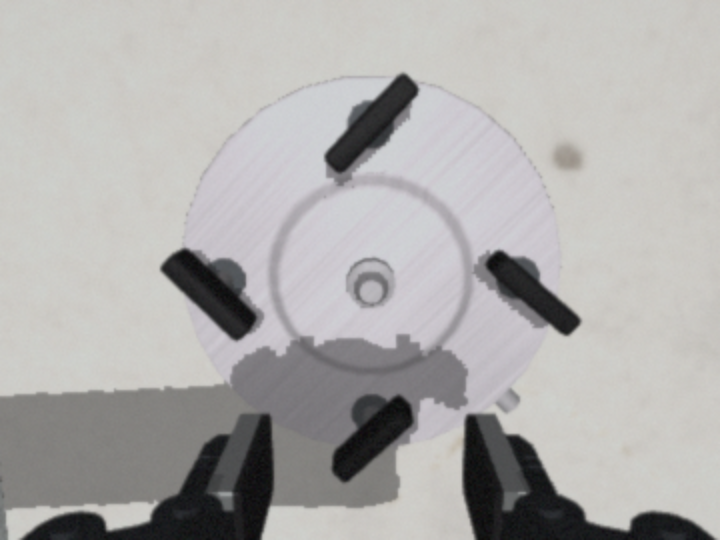

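All four are now at half way: (372,122), (372,438), (208,293) and (533,292). Now tighten fully, starting with screw 3, then the opposite screw 1, then 0 and 2.

Call:
step_arm --pt "0.012 -0.05 -0.03 0 0 -0.035" --pt "0.012 -0.1 -0.07 0 0 -0.07" --pt "0.012 -0.14 -0.12 0 0 -0.105" --pt "0.012 -0.14 -0.16 0 0 -0.14" --pt "0.012 -0.14 -0.18 0 0 -0.175"

```text
clock: 9.63
tcp_pos: [0.5477, -0.0429, 0.1606]
orientation: [-2.697, -1.611, 0.006]
contact_force: [0.2, 0.7, 0.1]
grip_width: 0.047
gripper_force: 0.0
```

Call:
step_arm --pt "0 0 0 0 0 -0.037" --pt "0 0 0 0 0 -0.074" --pt "0 0 -0.05 0 0 -0.074" --pt "0 0 -0.1 0 0 -0.074" --pt "0 0 -0.12 0 0 -0.074"

```text
clock: 10.05
tcp_pos: [0.5478, -0.0402, 0.0881]
orientation: [-2.858, -1.301, 0.006]
contact_force: [-0.7, -0.1, -0.5]
grip_width: 0.0468
gripper_force: 0.0
```

Call:
step_arm --pt "0 0 0 0 0 0" --pt "0 0 0 0 0 0" --pt "0 0 0 0 0 0"

```text
clock: 10.3
tcp_pos: [0.5505, -0.0413, 0.0925]
orientation: [2.859, 1.3, 0.002]
contact_force: [0.4, 0.0, 0.4]
grip_width: 0.047
gripper_force: 0.0
```

Call:
step_arm --pt "-0.001 0.001 -0.003 0 0 0" --pt "-0.001 0.001 -0.003 0 0 0" --pt "-0.001 0.001 -0.003 0 0 0" --pt "-0.001 0.001 -0.003 0 0 0" --pt "-0.001 0.001 -0.003 0 0 0" --jaw 1

```text
clock: 10.72
tcp_pos: [0.549, -0.04, 0.0903]
orientation: [-2.859, -1.3, -0.002]
contact_force: [-3.0, 1.1, 6.1]
grip_width: 0.011
gripper_force: 39.3
```

Call:
step_arm --pt "0 0 0 0 0 -0.03" --pt "0 0 0 0 0 -0.06" --pt "0 0 0 0 0 -0.09" --pt "0 0 0 0 0 -0.12" --pt "0 0 0 0 0 -0.15"

```text
clock: 11.13
tcp_pos: [0.5488, -0.0397, 0.0903]
orientation: [-3.084, -0.591, -0.0]
contact_force: [-4.1, 1.4, 7.3]
grip_width: 0.0112
gripper_force: 40.3
```

Call:
step_arm --pt "0 0 0 0 0 -0.03" --pt "0 0 0 0 0 -0.06" --pt "0 0 0 0 0 -0.09" --pt "0 0 0 0 0 -0.105" --pt "0 0 0 0 0 -0.105"

```text
clock: 11.55
tcp_pos: [0.5488, -0.0394, 0.0903]
orientation: [-3.139, -0.083, 0.001]
contact_force: [-4.8, 2.5, 10.6]
grip_width: 0.0114
gripper_force: 41.1
```

```bash
cat > s.py <<'E'
from h import *
o=r.get_obs();v=o["orientation"];print(o["tcp_pos"].round(4),(2*np.degrees(np.arctan2(v[1],v[0]))-90)%180-180,o["contact_force"].round(1),o["moment"].round(3),o["clock"],o["joints"][6])
E
python3 s.py
```

```text
[ 0.5488 -0.0394  0.0903] -86.98848432013875 [-4.8  2.5 10.6] [0.497 0.886 0.522] 11.55 -0.8584136027729561
```

Call:
step_arm --pt "0 0 0 0 0 -0.01" --pt "0 0 0 0 0 -0.015" --pt "0 0 0 0 0 -0.015" --pt "0 0 0 0 0 -0.015"

```text
clock: 11.88
tcp_pos: [0.5488, -0.0394, 0.0903]
orientation: [-3.14, -0.016, 0.002]
contact_force: [-4.1, 1.6, 10.4]
grip_width: 0.0115
gripper_force: 55.8
```

```bash
python3 s.py
```

```text
[ 0.5488 -0.0394  0.0903] -89.41389595056944 [-4.1  1.6 10.4] [0.465 0.93  1.327] 11.8833 -0.8925265037556299
```

The moment is up to 1.3 N m, so screw 3 is on its stop. Ease off, release and go to screw 1.

Call:
step_arm --pt "0 0 0 0 0 0.01" --pt "0 0 0 0 0 0.01"

```text
clock: 12.05
tcp_pos: [0.5488, -0.0394, 0.0903]
orientation: [-3.139, -0.065, 0.001]
contact_force: [-3.7, 1.6, 8.9]
grip_width: 0.0115
gripper_force: 42.9
```

Call:
step_arm --pt "0 0 0 0 0 0" --pt "0 0 0 0 0 0" --pt "0 0 0 0 0 0" --jaw 0.45

```text
clock: 12.3
tcp_pos: [0.5491, -0.0404, 0.0896]
orientation: [-3.141, -0.058, -0.001]
contact_force: [0.4, 0.3, -0.3]
grip_width: 0.0461
gripper_force: 0.0
```

Call:
step_arm --pt "0 0 0.04 0 0 0" --pt "0 0 0.09 0 0 0.03" --pt "0 0.04 0.13 0 0 0.06" --pt "-0.01 0.1 0.13 0 0 0.1" --pt "-0.0175 0.16 0.13 0 0 0.14"

```text
clock: 12.72
tcp_pos: [0.5394, 0.0554, 0.1691]
orientation: [3.052, 0.743, 0.006]
contact_force: [0.5, 0.4, -0.3]
grip_width: 0.0469
gripper_force: 0.0
```

Call:
step_arm --pt "0 0.05 0 0 0 0.035" --pt "0 0.1 0 0 0 0.07" --pt "0 0.108 0 0 0 0.105" --pt "0 0.108 0 0 0 0.118" --pt "0 0.108 0 0 0 0.118"

```text
clock: 13.13
tcp_pos: [0.5384, 0.1212, 0.1675]
orientation: [-2.863, -1.294, -0.001]
contact_force: [-0.1, -0.5, -0.2]
grip_width: 0.047
gripper_force: 0.0
```

Call:
step_arm --pt "0 0 0 0 0 0" --pt "0 0 0 0 0 0" --pt "0 0 0 0 0 0"

```text
clock: 13.38
tcp_pos: [0.5384, 0.1197, 0.1674]
orientation: [2.866, 1.286, -0.0]
contact_force: [-0.5, -0.2, 0.5]
grip_width: 0.0471
gripper_force: 0.0
```

```bash
python3 s.py
```

```text
[0.5384 0.1197 0.1674] -41.66006362999826 [-0.5 -0.2  0.5] [ 0.009 -0.013  0.042] 13.3833 -0.5932937088489284
```

Call:
step_arm --pt "0 0.001 -0.04 0 0 0.003" --pt "0 0.001 -0.09 0 0 0.003" --pt "0 0.001 -0.128 0 0 0.003" --pt "0 0.001 -0.128 0 0 0.003" --pt "0 0.001 -0.128 0 0 0.003"

```text
clock: 13.8
tcp_pos: [0.5379, 0.1202, 0.0902]
orientation: [2.859, 1.301, -0.004]
contact_force: [0.1, -0.1, 0.2]
grip_width: 0.0468
gripper_force: 0.0
```

Call:
step_arm --pt "0 0 0 0 0 0" --pt "0 0 0 0 0 0" --pt "0 0 0 0 0 0"

```text
clock: 14.05
tcp_pos: [0.5394, 0.1211, 0.092]
orientation: [2.858, 1.303, 0.004]
contact_force: [-0.1, 0.4, -0.2]
grip_width: 0.047
gripper_force: 0.0
```

Call:
step_arm --pt "0 0 0 0 0 0" --pt "0 0 0 0 0 0" --pt "0 0 0 0 0 0" --pt "0 0 0 0 0 0" --pt "0 0 0 0 0 0" --jaw 1

```text
clock: 14.47
tcp_pos: [0.5388, 0.121, 0.0911]
orientation: [-2.859, -1.303, -0.001]
contact_force: [-0.0, -0.4, 5.8]
grip_width: 0.0111
gripper_force: 40.7
```

Call:
step_arm --pt "0 0 0 0 0 -0.03" --pt "0 0 0 0 0 -0.06" --pt "0 0 0 0 0 -0.09" --pt "0 0 0 0 0 -0.12" --pt "0 0 0 0 0 -0.15"

```text
clock: 14.88
tcp_pos: [0.5391, 0.1207, 0.0912]
orientation: [3.085, 0.593, 0.002]
contact_force: [0.4, -1.2, 3.4]
grip_width: 0.0112
gripper_force: 40.6
```

Call:
step_arm --pt "0 0 0 0 0 -0.03" --pt "0 0 0 0 0 -0.06" --pt "0 0 0 0 0 -0.09" --pt "0 0 0 0 0 -0.11" --pt "0 0 0 0 0 -0.11"

```text
clock: 15.3
tcp_pos: [0.5391, 0.1205, 0.0911]
orientation: [3.139, 0.059, 0.002]
contact_force: [-0.9, -1.9, 6.2]
grip_width: 0.0113
gripper_force: 44.3
```

```bash
python3 s.py
```

```text
[0.5391 0.1205 0.0911] -87.85378627017333 [-0.9 -1.9  6.2] [-0.268  0.012  0.829] 15.3 -1.1400801763829695
```

Call:
step_arm --pt "0 0 0 0 0 -0.008" --pt "0 0 0 0 0 -0.008" --pt "0 0 0 0 0 -0.008"

```text
clock: 15.55
tcp_pos: [0.5391, 0.1205, 0.0912]
orientation: [3.14, 0.026, 0.002]
contact_force: [-0.1, -1.5, 6.3]
grip_width: 0.0114
gripper_force: 52.9
```

Call:
step_arm --pt "0 0 0 0 0 0.01" --pt "0 0 0 0 0 0.01"

```text
clock: 15.72
tcp_pos: [0.5392, 0.1205, 0.0911]
orientation: [3.14, 0.075, 0.002]
contact_force: [0.1, -1.5, 5.9]
grip_width: 0.0116
gripper_force: 42.0
```

Call:
step_arm --pt "0 0 0 0 0 0" --pt "0 0 0 0 0 0" --pt "0 0 0 0 0 0" --jaw 0.45

```text
clock: 15.97
tcp_pos: [0.538, 0.1213, 0.0903]
orientation: [-3.141, -0.07, 0.001]
contact_force: [-0.7, 0.0, -0.8]
grip_width: 0.0462
gripper_force: 0.0
```

Call:
step_arm --pt "0 0 0.04 0 0 0" --pt "0 0 0.09 0 0 0.03" --pt "0 0 0.13 0 0 0.065" --pt "0.05 -0.04 0.13 0 0 0.1" --pt "0.1 -0.08 0.13 0 0 0.135"

```text
clock: 16.38
tcp_pos: [0.5987, 0.0772, 0.1695]
orientation: [-3.048, -0.749, -0.002]
contact_force: [-0.0, 0.5, 0.6]
grip_width: 0.0471
gripper_force: 0.0
```

Call:
step_arm --pt "0.041 -0.045 0 0 0 0.038" --pt "0.041 -0.045 0 0 0 0.076" --pt "0.041 -0.045 0 0 0 0.114" --pt "0.041 -0.045 0 0 0 0.152" --pt "0.041 -0.045 0 0 0 0.19"

```text
clock: 16.8
tcp_pos: [0.6227, 0.0458, 0.1681]
orientation: [-2.701, -1.602, 0.001]
contact_force: [0.0, -0.0, -0.4]
grip_width: 0.0469
gripper_force: 0.0
```

Call:
step_arm --pt "0 0 0 0 0 0.038" --pt "0 0 0 0 0 0.076" --pt "0 0 0 0 0 0.114" --pt "0 0 0 0 0 0.152" --pt "0 0 0 0 0 0.19"

```text
clock: 17.22
tcp_pos: [0.6226, 0.0462, 0.1682]
orientation: [-2.11, -2.326, 0.001]
contact_force: [0.2, 0.2, 0.1]
grip_width: 0.0466
gripper_force: 0.0
```

Call:
step_arm --pt "0 0 0 0 0 0.038" --pt "0 0 0 0 0 0.076" --pt "0 0 0 0 0 0.114" --pt "0 0 0 0 0 0.152" --pt "0 0 0 0 0 0.19"

```text
clock: 17.63
tcp_pos: [0.6225, 0.0462, 0.1682]
orientation: [-1.333, -2.844, 0.001]
contact_force: [0.3, 0.8, -0.1]
grip_width: 0.047
gripper_force: 0.0
```

Call:
step_arm --pt "0 0 0 0 0 0.038" --pt "0 0 0 0 0 0.065" --pt "0 0 0 0 0 0.065" --pt "0 0 0 0 0 0.065"

```text
clock: 17.97
tcp_pos: [0.6227, 0.046, 0.1683]
orientation: [-1.049, -2.961, -0.0]
contact_force: [0.4, 0.4, 0.0]
grip_width: 0.0472
gripper_force: 0.0
```

```bash
python3 s.py
```

```text
[0.6227 0.046  0.1683] -129.0040899192764 [0.4 0.4 0. ] [ 0.074  0.001 -0.022] 17.9667 0.9249467600905392
```

Call:
step_arm --pt "0.001 0 -0.04 0 0 0.005" --pt "0.001 0 -0.09 0 0 0.005" --pt "0.001 0 -0.13 0 0 0.005" --pt "0.001 0 -0.13 0 0 0.005" --pt "0.001 0 -0.13 0 0 0.005"

```text
clock: 18.38
tcp_pos: [0.6226, 0.0459, 0.0897]
orientation: [-1.023, -2.968, 0.003]
contact_force: [0.8, -0.3, 0.7]
grip_width: 0.0471
gripper_force: 0.0
```

Call:
step_arm --pt "0 0 0 0 0 0" --pt "0 0 0 0 0 0" --pt "0 0 0 0 0 0"

```text
clock: 18.63
tcp_pos: [0.6248, 0.0461, 0.0923]
orientation: [1.021, 2.969, 0.002]
contact_force: [-0.7, -0.1, -0.0]
grip_width: 0.0469
gripper_force: 0.0
```

Call:
step_arm --pt "0 0 0 0 0 0" --pt "0 0 0 0 0 0" --pt "0 0 0 0 0 0" --pt "0 0 0 0 0 0" --pt "0 0 0 0 0 0" --jaw 1

```text
clock: 19.05
tcp_pos: [0.6239, 0.046, 0.0912]
orientation: [1.02, 2.971, 0.001]
contact_force: [-1.3, -0.1, 5.9]
grip_width: 0.0115
gripper_force: 40.0
```

```bash
python3 s.py
```

```text
[0.6239 0.046  0.0912] -127.91346655495153 [-1.3 -0.1  5.9] [0.01  0.355 0.083] 19.05 0.9802744172903968
```

Call:
step_arm --pt "0 0 0 0 0 -0.03" --pt "0 0 0 0 0 -0.06" --pt "0 0 0 0 0 -0.09" --pt "0 0 0 0 0 -0.12" --pt "0 0 0 0 0 -0.15"

```text
clock: 19.47
tcp_pos: [0.6238, 0.046, 0.0912]
orientation: [1.692, 2.647, 0.001]
contact_force: [-1.7, 0.6, 6.4]
grip_width: 0.0116
gripper_force: 40.5
```

Call:
step_arm --pt "0 0 0 0 0 -0.03" --pt "0 0 0 0 0 -0.06" --pt "0 0 0 0 0 -0.09" --pt "0 0 0 0 0 -0.12" --pt "0 0 0 0 0 -0.12"

```text
clock: 19.88
tcp_pos: [0.6238, 0.046, 0.0912]
orientation: [2.158, 2.283, 0.0]
contact_force: [-3.2, -0.2, 6.1]
grip_width: 0.0115
gripper_force: 40.2
```

Call:
step_arm --pt "0 0 0 0 0 -0.01" --pt "0 0 0 0 0 -0.01" --pt "0 0 0 0 0 -0.01"

```text
clock: 20.13
tcp_pos: [0.6238, 0.046, 0.0913]
orientation: [2.186, 2.255, 0.0]
contact_force: [-2.7, -0.3, 7.6]
grip_width: 0.0113
gripper_force: 47.7
```

```bash
python3 s.py
```

```text
[0.6238 0.046  0.0913] -178.2198030272543 [-2.7 -0.3  7.6] [-0.074  0.446  0.587] 20.1333 0.27000389897230975
```

Call:
step_arm --pt "0 0 0 0 0 -0.01" --pt "0 0 0 0 0 -0.01" --pt "0 0 0 0 0 -0.01"

```text
clock: 20.38
tcp_pos: [0.6237, 0.046, 0.0913]
orientation: [2.22, 2.222, -0.0]
contact_force: [-2.9, -1.6, 7.3]
grip_width: 0.0118
gripper_force: 60.6
```

```bash
python3 s.py
```

```text
[0.6237 0.046  0.0913] -179.9378002472721 [-2.9 -1.6  7.3] [-0.127  0.437  1.112] 20.3833 0.24547954451847345
```

Call:
step_arm --pt "0 0 0 0 0 0.01" --pt "0 0 0 0 0 0.01"

```text
clock: 20.55
tcp_pos: [0.6238, 0.046, 0.0913]
orientation: [2.185, 2.257, 0.0]
contact_force: [-1.1, -0.9, 6.8]
grip_width: 0.0114
gripper_force: 46.9
```

Call:
step_arm --pt "0 0 0 0 0 0" --pt "0 0 0 0 0 0" --pt "0 0 0 0 0 0" --jaw 0.45

```text
clock: 20.8
tcp_pos: [0.6235, 0.046, 0.0904]
orientation: [-2.189, -2.253, 0.0]
contact_force: [1.2, 0.0, -0.0]
grip_width: 0.046
gripper_force: 0.0
```

Call:
step_arm --pt "0 0 0.04 0 0 0" --pt "0 0 0.09 0 0 0.03" --pt "-0.02 0 0.13 0 0 0.065" --pt "-0.07 -0.01 0.13 0 0 0.1" --pt "-0.12 -0.017 0.13 0 0 0.135"

```text
clock: 21.22
tcp_pos: [0.5525, 0.0355, 0.17]
orientation: [1.656, 2.666, 0.003]
contact_force: [0.1, -0.5, -0.3]
grip_width: 0.0468
gripper_force: 0.0
```

Call:
step_arm --pt "-0.05 0 0 0 0 0.035" --pt "-0.1 0 0 0 0 0.07" --pt "-0.146 0 0 0 0 0.105" --pt "-0.146 0 0 0 0 0.13" --pt "-0.146 0 0 0 0 0.13"

```text
clock: 21.63
tcp_pos: [0.4626, 0.0359, 0.1687]
orientation: [-1.086, -2.947, -0.001]
contact_force: [0.7, 0.4, 0.2]
grip_width: 0.0469
gripper_force: 0.0
```

Call:
step_arm --pt "0 0 0 0 0 0" --pt "0 0 0 0 0 0" --pt "0 0 0 0 0 0"

```text
clock: 21.88
tcp_pos: [0.465, 0.0358, 0.1686]
orientation: [1.093, 2.945, -0.0]
contact_force: [-0.5, 0.5, 0.2]
grip_width: 0.0468
gripper_force: 0.0
```

```bash
python3 s.py
```

```text
[0.465  0.0358 0.1686] -130.72979301288734 [-0.5  0.5  0.2] [0.029 0.002 0.033] 21.8833 0.827167770675794
```

y is at 49.3°. Descend on screw 2 and close.

Call:
step_arm --pt "-0.001 0 -0.04 0 0 0" --pt "-0.001 0 -0.09 0 0 0" --pt "-0.001 0 -0.13 0 0 0" --pt "-0.001 0 -0.13 0 0 0" --pt "-0.001 0 -0.13 0 0 0"

```text
clock: 22.3
tcp_pos: [0.4631, 0.0353, 0.0899]
orientation: [-1.092, -2.944, 0.004]
contact_force: [0.6, 0.1, 0.5]
grip_width: 0.0468
gripper_force: 0.0
```

Call:
step_arm --pt "0 0 0 0 0 0" --pt "0 0 0 0 0 0" --pt "0 0 0 0 0 0"

```text
clock: 22.55
tcp_pos: [0.4645, 0.036, 0.0919]
orientation: [1.09, 2.944, 0.003]
contact_force: [-0.3, -0.3, -0.6]
grip_width: 0.047
gripper_force: 0.0
```

Call:
step_arm --pt "0 0 0 0 0 0" --pt "0 0 0 0 0 0" --pt "0 0 0 0 0 0" --pt "0 0 0 0 0 0" --pt "0 0 0 0 0 0" --jaw 1

```text
clock: 22.97
tcp_pos: [0.4635, 0.0355, 0.0912]
orientation: [1.091, 2.946, 0.001]
contact_force: [-2.1, -2.0, 6.1]
grip_width: 0.0115
gripper_force: 39.0
```

Call:
step_arm --pt "0 0 0 0 0 -0.03" --pt "0 0 0 0 0 -0.06" --pt "0 0 0 0 0 -0.09" --pt "0 0 0 0 0 -0.12" --pt "0 0 0 0 0 -0.15"

```text
clock: 23.38
tcp_pos: [0.4638, 0.0357, 0.0912]
orientation: [1.754, 2.606, 0.001]
contact_force: [0.2, -1.4, 4.8]
grip_width: 0.0114
gripper_force: 39.2
```

Call:
step_arm --pt "0 0 0 0 0 -0.03" --pt "0 0 0 0 0 -0.06" --pt "0 0 0 0 0 -0.09" --pt "0 0 0 0 0 -0.12" --pt "0 0 0 0 0 -0.12"

```text
clock: 23.8
tcp_pos: [0.4641, 0.0362, 0.0912]
orientation: [2.207, 2.234, 0.001]
contact_force: [-1.6, 0.4, 6.8]
grip_width: 0.0114
gripper_force: 55.2
```

```bash
python3 s.py
```

```text
[0.4641 0.0362 0.0912] -179.30783978141883 [-1.6  0.4  6.8] [0.072 0.149 0.794] 23.8 0.26068006370664976
```

Call:
step_arm --pt "0 0 0 0 0 -0.006" --pt "0 0 0 0 0 -0.006" --pt "0 0 0 0 0 -0.006"

```text
clock: 24.05
tcp_pos: [0.4641, 0.0362, 0.0912]
orientation: [2.222, 2.219, 0.001]
contact_force: [-0.9, 0.2, 6.5]
grip_width: 0.0113
gripper_force: 62.3
```

Call:
step_arm --pt "0 0 0 0 0 0.012" --pt "0 0 0 0 0 0.012"

```text
clock: 24.22
tcp_pos: [0.464, 0.0362, 0.0912]
orientation: [2.181, 2.26, 0.002]
contact_force: [-0.3, 0.9, 6.4]
grip_width: 0.0117
gripper_force: 46.4
```

Call:
step_arm --pt "0 0 0 0 0 0" --pt "0 0 0 0 0 0" --pt "0 0 0 0 0 0" --jaw 0.45

```text
clock: 24.47
tcp_pos: [0.4632, 0.0357, 0.0905]
orientation: [-2.186, -2.256, 0.0]
contact_force: [0.4, -0.2, 0.8]
grip_width: 0.0463
gripper_force: 0.0
```

Call:
step_arm --pt "0 0 0.05 0 0 0" --pt "0 0 0.11 0 0 0" --pt "0 0 0.17 0 0 0" --pt "0.05 0.01 0.23 0 0 0" --pt "0.1 0.013 0.28 0 0 0"

```text
clock: 24.88
tcp_pos: [0.5181, 0.0437, 0.256]
orientation: [-2.184, -2.255, -0.002]
contact_force: [1.9, 0.3, -0.5]
grip_width: 0.0466
gripper_force: 0.0
```

Call:
step_arm --pt "0.03 0 0.02 0 0 0.01" --pt "0.03 0 0.02 0 0 0.01" --pt "0.03 0 0.02 0 0 0.01" --pt "0.03 0 0.02 0 0 0.01" --pt "0.03 0 0.02 0 0 0.01"

```text
clock: 25.3
tcp_pos: [0.5353, 0.043, 0.2648]
orientation: [-2.149, -2.289, 0.004]
contact_force: [-0.2, -0.5, 0.7]
grip_width: 0.0469
gripper_force: 0.0
```

```bash
python3 s.py; python3 - <<'E'
from fit import *
o=r.get_obs()
im=eyes.grab_frame("wrist")
cv2.imwrite("pics/w5.png",cv2.resize(im[50:320,100:460,::-1],(720,540)))
np.savez("w5.npz",im=im,p=o["tcp_pos"],o=o["orientation"])
fit("w5.npz",{1:(246,75),3:(246,232),2:(165,160),0:(326,160)},[.5443,.0397,3.7,90,90,90,90],thr=70)
E
```

```text
[0.5353 0.043  0.2648] -176.39192159825484 [-0.2 -0.5  0.7] [-0.026  0.002 -0.053] 25.3 0.12866638031827046
[5.44500e-01 3.98000e-02 3.79880e+00 9.02133e+01 9.26229e+01 9.34721e+01
 8.62602e+01] [0.185 0.543 0.213 0.26 ]
```

View pics/w5.png

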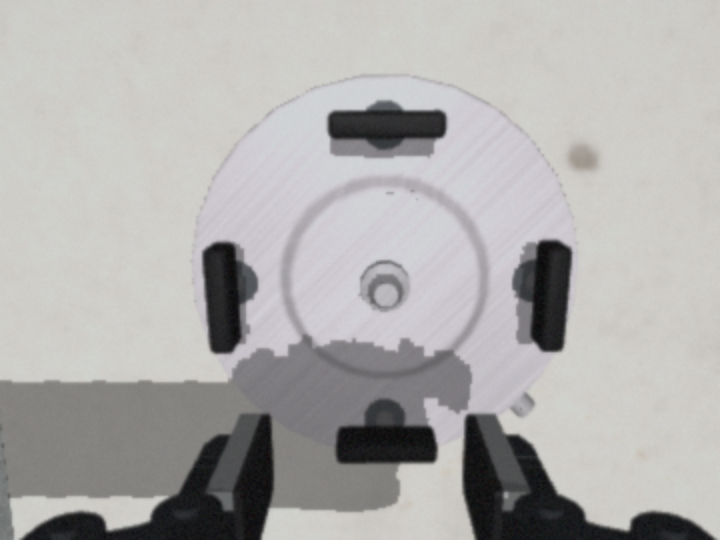

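All four bars lie along the rim: (387,125), (387,445), (222,297) and (552,295). Each one met its stop torque and the robot is clear, so I'm handing in.

```bash
python3 -c "
from bench import r
print(r.hand_in())"
```

```text
the job is handed in; nothing more can be done
None
```

I turned the two loose handles to half way and left all four there, then tightened all four to their stops in crisscross order (opposite pairs, one pair after the other). The job is handed in at about 25 s, nothing around the holder was touched, and I have not seen the verdict.

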